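Hold the corner slab home against both laths

TASK

A slab-glass panel is being set out on the plywood board, starting in the corner where the two wooden laths meet. Pick up the plain rectangular glass slab (four square corners, not the one with the clipped corner nor the tapered one), lay it flat on the board with its long side along the long lath, and slide it into the corner until it bears flush on both laths at once, gently, because glass chips when it is banged. Finish still holding it there with a light, steady push against both laths, and leave the other slabs, the weight and the fid where they lie.

Things in the scene. Friction and masses are not known exactly. Their poses are not given: they have to be found in the camera images.
- slab: The slab to set: a plain rectangular block of opal slab glass, 100 (its x) by 60 (its y) by 30 mm thick, about 0.4 to 0.55 kg, lying flat on the bench. Origin at the centre of its underside, z up. It is the same either way round (half a turn). It can only be gripped across its 60 mm width. Held by no more than its upper 18 mm, the fingers stay above the laths when it lies on the board.
- board: The setting-out board, fixed to the bench: plywood, 280 (its x) by 250 (its y) mm, top surface 18 mm above the bench, covered with a paper drawing. Origin at the centre of its underside, z up, x and y along its edges. It carries the two laths, which form a right-angled corner at its +x, +y end.
- long_lath: The long wooden lath, screwed down along the board's +y edge: 272 (along the board's x) by 22 mm, rising 10 mm above the board's top. Origin at the centre of its underside; the slab bears on its inner face, which looks to the board's -y and lies 11 mm from the origin (100 mm from the board's centre line). Axes as the board's.
- short_lath: The short wooden lath, screwed down along the board's +x edge: 160 (along the board's y) by 22 mm, rising 10 mm above the board's top. Origin at the centre of its underside; the slab bears on its inner face, which looks to the board's -x and lies 11 mm from the origin (115 mm from the board's centre line). It stops 8 mm short of the long lath, leaving a gap for chips. Axes as the board's.
- corner (a point): Point on the board's top surface where the planes of the two laths' inner faces meet; board frame (115, 100, 18) mm. With the slab home, the centre of its underside lies 50 mm from here along the board's -x and 30 mm along its -y. The laths and the glass are rigid. The glass drags on paper and wood (friction coefficient about 0.5 to 0.7), so it sticks while it is pressed down hard, and a push met short of home is only drag.
- clipped_slab: Leave alone: slab of the same glass and 100 by 60 by 30 mm outline, but with one corner cut off at 45 degrees (30 mm each way). Origin at the centre of the outline's underside.
- tapered_slab: Leave alone: slab of the same glass, 100 mm long, 30 mm thick, tapering from 60 mm wide at one end (-x) to 24 mm at the other (+x). Origin at the centre of its underside.
- weight: Leave alone: round steel paper weight with a knob, 48 mm across, 46 mm tall, standing on the board near the middle of its -y edge. Origin at the centre of its underside.
- fid: Leave alone: wooden fid (a flat smoothing stick), 150 mm long (its x), 20 mm wide, 10 mm high, lying on the board along its -x edge. Origin under the middle of its broad part, 55 mm from the butt; the narrow tip points along its +x.
Not all that is in view belongs to the job. Leave any purple look-alike of the slab alone.

How it is judged (in metres and radians):
On the way:
1. the rectangular slab is picked up clear of the bench (height (world z) of slab above 0.03 m and contact force between slab and the fingers above 2 N), for 0.2 s.
At the end, for the whole second after the job is handed in: The slab lies flat on the board (within 2.5 mm and 2 degrees) in the corner, long side along the long lath, square to it within 1.4 degrees and within 2.5 mm of fully home each way; it presses on each lath with more than 1.5 N, held by the fingers, at rest, for the whole last second (contact force between slab and long_lath above 1.5 N and contact force between slab and short_lath above 1.5 N and contact force between slab and the fingers above 1.5 N and angle between the x axis of slab and the x axis of board, either way round below 0.025 rad and x of slab in the frame of board between 0.0625 and 0.0675 m and y of slab in the frame of board between 0.0675 and 0.0725 m and z of slab in the frame of board between 0.015 and 0.0205 m and angle between slab's own z axis and vertical below 0.035 rad and linear speed of slab below 0.01 m/s); the arm keeps its last pose, push and grip.
It fails at once if the slab is banged on the board or laths (more than 60 N) (contact force between slab and board above 60 N).
It fails at once if another slab is moved more than 20 mm (distance of any of clipped_slab, tapered_slab from where it was at the start of the episode above 0.02 m).
It fails at once if the weight is moved more than 20 mm (distance of weight from where it was at the start of the episode above 0.02 m).
It fails at once if the fid is moved more than 20 mm (distance of fid from where it was at the start of the episode above 0.02 m).
It also fails if it takes over 61 s, if anything falls off the work surface, if the arm or the gripper's body presses on something with over 40 N, if the wrist force passes 120 N, or if a joint passes its speed limit or range.

ROBOT

A 6-joint arm with a two-finger parallel gripper is mounted at the origin on the work surface. World frame = base frame: x ahead of the robot, y to its left, z up, the work surface at z = 0. Lengths are in mm, angles in degrees, forces in N, time in s.
With the tool pointing down it reaches from about 250 to 775 mm from the base axis. Payload 4 kg.
Tool frame: the origin (TCP) lies at the very end of the fingers, on their centre line; the grasp point (between the pads) lies 19 mm behind it (ctrl.hold_point_z is the z of the grasp point in the tool frame, in mm); z points along the fingers, y is the line along which they close (so a half turn about z gives the same grasp; the last joint's range is limited). The gripper opens to 85 mm and grips with 20 to 120 N. Pads are 22 mm wide; open, the fingers measure 114 mm over their backs; the gripper's body (76 mm by 85 mm) begins 54 mm behind the grasp point. The pads swing forward as they close: fully open they stand 13 mm farther back than shut.
Start: joints at [-69.735, 4.996, 78.535, -0, 96.463, -5.907], TCP at [242.593, -493.626, 231.341] pointing down, gripper open.
Joint ranges: [-177.83, 177.83], [-43.37, 116.18], [15.69, 146.23], [-61.86, 241.86], [9.47, 152.12], [-147.06, 147.06]. Speed limits (degrees/s): [159.86, 159.86, 180, 180, 180, 180].

INTERFACE

Orientations are given as [roll, pitch, yaw] about the fixed x, y, z axes, in that order (R = Rz(yaw) Ry(pitch) Rx(roll)).
In Python, from bench import ctrl gives the robot as it stands. The module is installed in compiled form; this text tells all that it offers.
- The arm moves only by the tool drive_tool, never from a script. Its argument "targets" is text: rows parted by semicolons, each of 7 numbers parted by spaces: the shift along the tool's x, y, z in cm, then the turn, a rotation vector about the tool's x, y, z in degrees, then the finger opening in cm, from 0 to 8.54. In form: tx ty tz ax ay az gripper; .... A call has exactly 10 rows; each row is the pose to reach, as a shift and turn from the pose commanded when the call began, along the tool's axes at that moment; what a row does not reach only later rows make up. A row lasts 1/12 s, in which the tool goes at most 41.7 mm and 7.16 degrees, less where a joint would pass 70% of its speed; a pose out of reach is approached as far as the arm can. A call with a gripper value outside its range is refused whole. The fingers move at their own pace and stop on an object; the grip force is fixed at half the most. Time passes only in rows, so rows that repeat a pose let the fingers close, or fill a call up. It gives the time, the measured TCP pose, the force, the opening and the grip force at its end, in the units of the state.
- ctrl.sense(): the state, without advancing time (a new reading comes with each control period).
- ctrl.get_image(name): name is "side" or "top"; returns (picture, depth): 480x640x3 uint8, red, green, blue; 480x640 float32, mm along the optical axis (not along the pixel's ray), 0 where there is no reading.
- ctrl.camera_info(name): a dict with "camera_matrix" (3x3 intrinsics, pixels), "extrinsics" (4x4, takes a point from camera to world coordinates). Camera axes: x right, y up, looking along -z (the intrinsics and any distortion apply to the point x, -y, -z); pixel columns grow to the right and rows downward; lengths in mm; the calibration is good to about 2 mm. A picture is of the moment at which its call begins. camera_info takes no time and is no camera call.
- ctrl.finish_job(): hands the job in; it is judged then, once.
The state is a dict: "time": time; "q": joint angles; "joint_velocities": joint speeds; "effort": joint torques, N m; "tcp_pos": TCP position; "tcp_rot": TCP orientation; "force": force on the tool from outside, world axes, zero at the start; "wrist_torque": the same for the moment, N m; "width": finger opening in mm; "gripper_force": force on a finger pad.
Only numpy, scipy, OpenCV 4.12 (cv2) and the standard library are available. Lean on these libraries where they do the work, as an engineer would, in place of code of your own. Each camera call takes 0.05 s, during which the arm holds its last target. There are 200 camera calls.

## Working session

There is one attempt and no reset: what is moved stays moved. The work goes in short steps, Python scripts to look and compute and a tool call to move; the robot and the scene stay as the last step left them, time stands still between calls to the robot, and variables do not carry over. Pictures are saved under pics/ and viewed, at most 10 in all, crops included, and the job is handed in when it is done.

Besides the shell and the picture viewer there is one more tool, called after "Emit:" as name(argument=value, ...) on one line, values as JSON. drive_tool: Moves the arm, as the interface text tells. Its arguments: {"type":"object","properties":{"targets":{"type":"string"}},"required":["targets"]}

```bash
mkdir -p pics
python3 - <<'E'
from bench import ctrl
import cv2,numpy as np
for n in("top","side"):
    p,d=ctrl.get_image(n); cv2.imwrite(f"pics/{n}0.png",p[:,:,::-1]); np.savez(f"{n}0.npz",p=p,d=d)
    i=ctrl.camera_info(n); print(n,i["camera_matrix"],i["extrinsics"],[k for k in i])
print(ctrl.sense())
E
```

```text
top [[522.01155595   0.         314.9811037 ]
 [  0.         522.01155595 240.43505312]
 [  0.           0.           1.        ]] [[-3.91562728e-03  9.91246925e-01 -1.31962882e-01  5.14203681e+02]
 [-9.99936160e-01 -5.27989325e-03 -9.98993514e-03 -2.55329533e+00]
 [-1.05992424e-02  1.31915341e-01  9.91204317e-01  1.00198923e+03]
 [ 0.00000000e+00  0.00000000e+00  0.00000000e+00  1.00000000e+00]] ['camera_matrix', 'extrinsics']
side [[512.06646272   0.         319.10949246]
 [  0.         512.06646272 246.13662514]
 [  0.           0.           1.        ]] [[-8.05873281e-01  3.03096230e-01 -5.08626513e-01  1.31391836e+02]
 [-5.91723508e-01 -4.42420932e-01  6.73889464e-01  6.55632019e+02]
 [-2.07736606e-02  8.44035778e-01  5.35884373e-01  5.62874950e+02]
 [ 0.00000000e+00  0.00000000e+00  0.00000000e+00  1.00000000e+00]] ['camera_matrix', 'extrinsics']
{'time': 0.1, 'q': array([-6.97321980e+01,  5.03699542e+00,  7.86169204e+01,  9.94954916e-04,
        9.64620510e+01, -5.90669338e+00]), 'joint_velocities': array([-0.06335888, -0.05851574, -0.20722527, -0.00965182,  0.05035421,
        0.0835466 ]), 'effort': array([ 2.60449633e-03, -3.53014863e+01, -3.14217925e+01, -1.00595723e-04,
        7.93897547e-03,  3.19326368e-06]), 'tcp_pos': array([ 242.4589625 , -493.17839782,  230.22853851]), 'tcp_rot': array([-1.79884751e+02, -1.29175975e-02,  2.61745934e+01]), 'force': array([0.91555885, 0.37997432, 0.45284741]), 'wrist_torque': array([-0.0109547 ,  0.06295997, -0.00582202]), 'gripper_force': 0.0, 'width': 85.53242330287753}
```

View pics/top0.png

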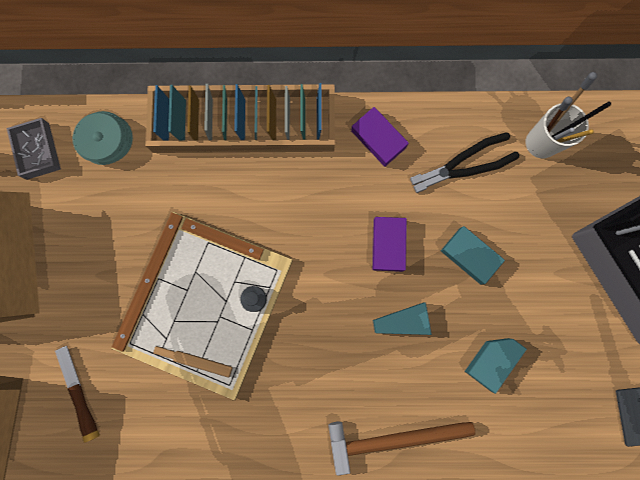

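View pics/side0.png

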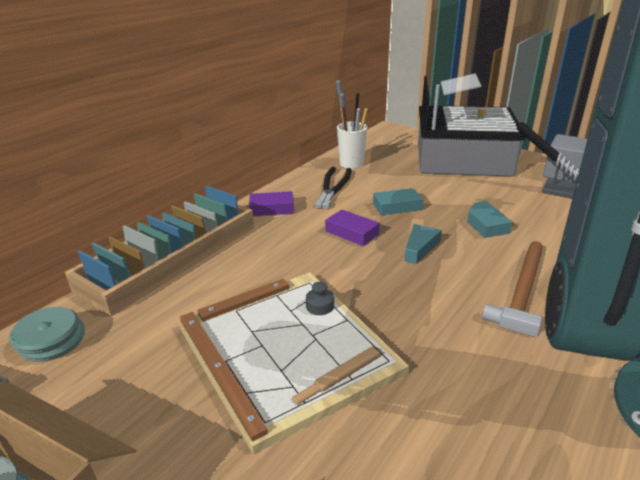

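The top view has three teal slabs: a rectangle at (473,255), a tapered one at (403,320) and a clipped one at (495,364). There are also purple look-alikes at (390,244) and (380,136). The one at (473,255) fits: teal with four square corners. The laths meet at about (178,218). I'll measure next and confirm the slab in a crop.

```bash
cat > h.py <<'E'
import numpy as np,cv2
from bench import ctrl
def cast(n,uv,z):
    i=ctrl.camera_info(n);K=i["camera_matrix"];E=i["extrinsics"]
    uv=np.atleast_2d(uv).astype(float)
    r=np.c_[(uv[:,0]-K[0,2])/K[0,0],-(uv[:,1]-K[1,2])/K[1,1],-np.ones(len(uv))]@E[:3,:3].T
    s=(z-E[2,3])/r[:,2]; return E[:3,3]+r*s[:,None]
def cloud(n,d):
    i=ctrl.camera_info(n);K=i["camera_matrix"];E=i["extrinsics"]
    v,u=np.mgrid[:480,:640]
    P=np.stack([(u-K[0,2])/K[0,0]*d,-(v-K[1,2])/K[1,1]*d,-d],-1)
    return P@E[:3,:3].T+E[:3,3]
E
python3 - <<'E'
from h import *
f=np.load("top0.npz");p,d=f["p"],f["d"];P=cloud("top",d);Z=P[...,2]
h=cv2.cvtColor(p,cv2.COLOR_RGB2HSV)
print("bench z",np.median(Z[400:440,250:320]),Z[400:440,250:320].std(),"board",np.median(Z[300:330,165:200]),"slab",Z[245:262,465:480].mean(),h[255,473],h[255,390],h[280,147],h[235,215],h[300,190])
t=((h[...,0]>80)&(h[...,0]<105)&(h[...,1]>80)).astype(np.uint8);t[:,:350]=0;t[:210]=0;t[400:]=0;t[:,550:]=0
n,l,s,c=cv2.connectedComponentsWithStats(t)
for k in range(1,n):
    if s[k,4]<300: continue
    m=((l==k)&(h[...,2]>0)&(Z>25)).astype(np.uint8)
    ct=max(cv2.findContours(m,0,2)[0],key=cv2.contourArea)[:,0]
    W=cast("top",ct,30)[:,:2].astype(np.float32)
    print(c[k],s[k,4],m.sum(),"z",np.median(Z[m>0]),cv2.minAreaRect(W),cv2.contourArea(cv2.convexHull(W)))
# laths
b=((h[...,0]<15)&(h[...,1]>110)&(h[...,2]<170)&(Z>22)&(Z<36)).astype(np.uint8);b[:205]=0;b[400:]=0;b[:,:105]=0;b[:,305:]=0
n,l,s,c=cv2.connectedComponentsWithStats(b)
for k in range(1,n):
    if s[k,4]<150: continue
    ct=max(cv2.findContours((l==k).astype(np.uint8),0,2)[0],key=cv2.contourArea)[:,0]
    W=cast("top",ct,28)[:,:2].astype(np.float32);print("lath",c[k],s[k,4],np.median(Z[l==k]),cv2.minAreaRect(W),cv2.boxPoints(cv2.minAreaRect(W)))
crop=np.hstack([cv2.resize(p[205:405,350:550],(400,400),interpolation=2),cv2.resize(p[200:400,105:305],(400,400),interpolation=2)])
o=np.hstack([cv2.resize(t[205:405,350:550]*255,(400,200)),cv2.resize(b[200:400,105:305]*255,(400,200))])
cv2.imwrite("pics/crop.png",np.vstack([crop[:,:,::-1],cv2.cvtColor(o,8)]))
E
```

```text
bench z -0.15559960538377027 56.75163862582331 board 18.68915340394011 slab 29.96151512781876 [ 94 102 105] [139 167 139] [110  23 136] [ 13 161 125] [ 15  17 185]
[472.42030568 255.17412664] 1832 1719 z 29.962958137541705 ((615.5916137695312, -287.40716552734375), (99.96637725830078, 60.72248458862305), 48.91381072998047) 5989.18040633155
[404.73993559 321.44766506] 1242 1232 z 29.830635063648856 ((490.9404602050781, -150.0765380859375), (57.69074630737305, 99.90126037597656), 8.584254264831543) 4079.663056560443
[495.06859593 362.09003215] 1866 1727 z 29.864674203426375 ((421.9344177246094, -321.409912109375), (60.85831832885742, 99.77500915527344), 52.442684173583984) 5544.600903461222
lath [146.26723164 281.73220339] 1770 27.904147172410262 ((570.173583984375, 321.6373291015625), (24.256885528564453, 271.0525817871094), 67.85651397705078) [[440.07178 361.487  ]
 [691.1323  259.3199 ]
 [700.2754  281.78766]
 [449.21484 383.95477]]
lath [221.88306011 238.57377049] 915 28.034677802894407 ((648.447265625, 183.17616271972656), (159.74093627929688, 21.589458465576172), 67.72083282470703) [[608.1779  113.36071]
 [628.1557  105.17571]
 [688.7166  252.99161]
 [668.73883 261.1766 ]]
```

View pics/crop.png

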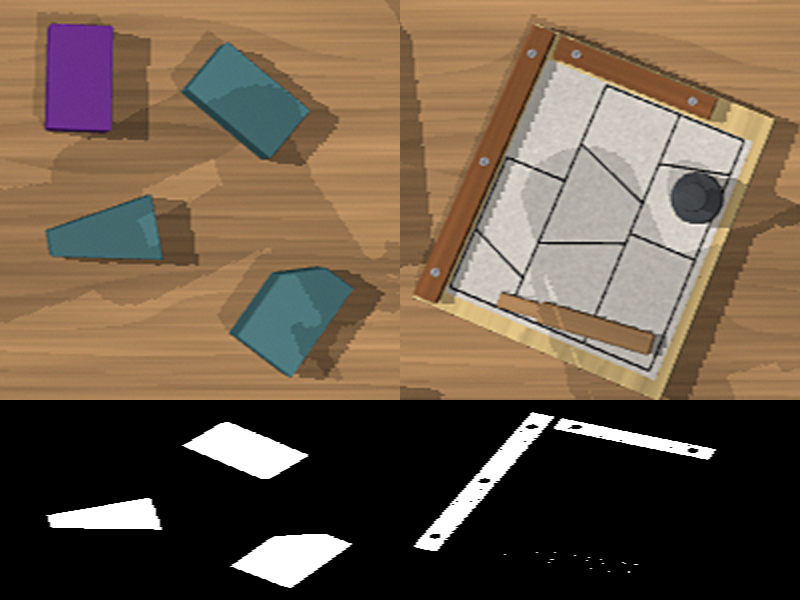

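In the crop, the slab at crop (245,100) has four square corners. It measures 100.0 x 60.7 mm with its top at z = 30, so it is the one to pick up. It sits at (615.6, -287.4), yaw 48.9°. The laths give a board yaw of about -22.2° and a home position of about (614, 260). Next I'll move above the slab.

Emit:
drive_tool(targets="1 0 0.2 0 0 -1 8.54; 4 -0.2 0.8 0 0 -3 8.54; 8 -0.4 1.7 0 0 -6 8.54; 12 -0.6 2.6 0 0 -9 8.54; 16 -0.8 3.5 0 0 -12 8.54; 20 -1 4.4 0 0 -15 8.54; 24 -1.2 5.3 0 0 -18 8.54; 28 -1.4 6.2 0 0 -21 8.54; 32 -1.6 7 0 0 -22.7 8.54; 35 -1.7 8 0 0 -22.7 8.54")

```text
time: 0.93
tcp_pos: [552.2, -320.9, 150.6]
tcp_rot: [180.0, -0.1, 49.1]
force: [0.4, -0.5, -0.3]
width: 85.6
gripper_force: 0.0
```

```bash
cat >> h.py <<'E'
from scipy.spatial.transform import Rotation as R
def go(x,y,z,yaw):
    s=ctrl.sense();A=R.from_euler('xyz',s["tcp_rot"],degrees=True);B=R.from_euler('xyz',[180,0,yaw],degrees=True)
    print("t",s["time"],"pos",s["tcp_pos"].round(2),"rot",s["tcp_rot"].round(2),"F",s["force"].round(2),"M",s["wrist_torque"].round(2),"w",round(s["width"],2),"gf",s["gripper_force"],"q6",s["q"][5].round(1))
    print("shift cm",(A.inv().apply(np.array([x,y,z])-s["tcp_pos"])/10).round(3),"turn",(A.inv()*B).as_rotvec(degrees=True).round(2))
E
python3 -c "
from h import *
go(615.6,-287.4,80,48.9)"
```

```text
t 0.9333 pos [ 552.17 -320.88  150.59] rot [ 1.800e+02 -8.000e-02  4.911e+01] F [ 0.4  -0.53 -0.31] M [-0.05  0.1  -0.06] w 85.62 gf 0.0 q6 5.6
shift cm [6.673 2.604 7.069] turn [ 0.   -0.08  0.21]
```

Emit:
drive_tool(targets="1 0.3 1 0 0 0 8.54; 2.5 0.9 2.5 0 0 0 8.54; 4.5 1.6 4.2 0 0 0 8.54; 5.8 2.1 5.5 0 0 0 8.54; 6.3 2.2 6.4 0 0 0.2 8.54; 6.3 2.2 7 0 0 0.2 8.54; 6.3 2.2 7 0 0 0.2 8.54; 6.3 2.2 7 0 0 0.2 8.54; 6.3 2.2 7 0 0 0.2 8.54; 6.3 2.2 7 0 0 0.2 8.54")

```text
time: 1.77
tcp_pos: [607.2, -292.1, 83.0]
tcp_rot: [179.9, -0.0, 48.6]
force: [-0.7, -0.4, 0.3]
width: 85.6
gripper_force: 0.0
```

Run:
```python
from h import *
go(615.6,-287.4,12,48.9)
p,d=ctrl.get_image("side"); cv2.imwrite("pics/s1.png",cv2.resize(p[100:300,300:580],(784,560))[:,:,::-1])
```

```text
t 1.7667 pos [ 607.21 -292.11   82.98] rot [ 1.7985e+02 -1.0000e-02  4.8610e+01] F [-0.66 -0.37  0.26] M [-0.06  0.02 -0.07] w 85.64 gf 0.0 q6 10.9
shift cm [0.907 0.3   7.099] turn [ 0.15 -0.01 -0.29]
```

View pics/s1.png

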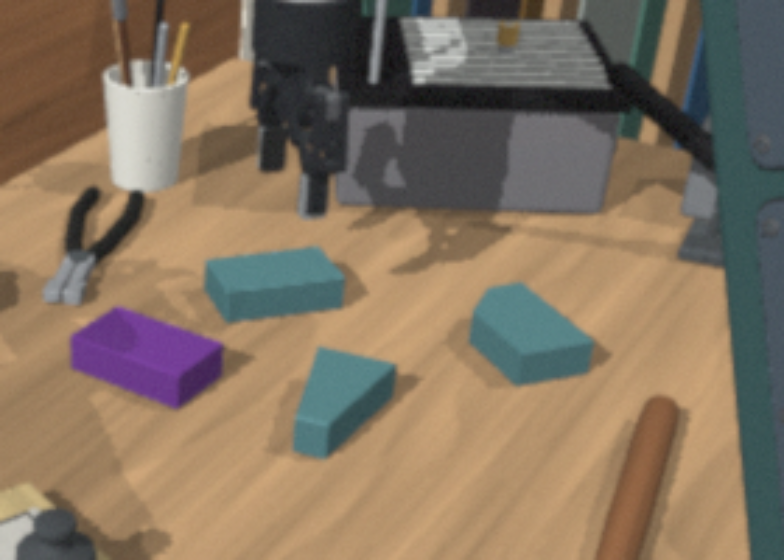

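The fingers straddle the slab, with their tips at crop (270,165) and (312,210) and the slab at (275,285). I'll descend and close.

Emit:
drive_tool(targets="0.5 0.2 0.5 0 0 -0.2 8.54; 0.9 0.3 1.5 0 0 -0.3 8.54; 0.9 0.3 2.5 0 0 -0.3 8.54; 0.9 0.3 3.5 0 0 -0.3 8.54; 0.9 0.3 4.5 0 0 -0.3 8.54; 0.9 0.3 5.4 0 0 -0.3 8.54; 0.9 0.3 6.2 0 0 -0.3 8.54; 0.9 0.3 6.8 0 0 -0.3 8.54; 0.9 0.3 7.0 0 0 -0.3 8.54; 0.9 0.3 7.1 0 0 -0.3 8.54")

```text
time: 2.65
tcp_pos: [615.1, -286.1, 9.6]
tcp_rot: [-179.9, 0.0, 49.0]
force: [-0.2, -0.6, -0.1]
width: 85.7
gripper_force: 0.0
```

```bash
python3 -c "
from h import *
go(615.6,-287.4,12,48.9)"
```

```text
t 2.65 pos [ 615.14 -286.14    9.6 ] rot [-1.7995e+02  1.0000e-02  4.8970e+01] F [-0.2  -0.59 -0.06] M [ 0.04 -0.03 -0.02] w 85.68 gf 0.0 q6 11.3
shift cm [-0.065  0.117 -0.24 ] turn [-0.05  0.01  0.07]
```

Emit:
drive_tool(targets="0 0.1 -0.2 0 0 0 8.54; 0 0.1 -0.2 0 0 0 8.54; 0 0.1 -0.2 0 0 0 7; 0 0.1 -0.2 0 0 0 6; 0 0.1 -0.2 0 0 0 5; 0 0.1 -0.2 0 0 0 5; 0 0.1 -0.2 0 0 0 5; 0 0.1 -0.2 0 0 0 5; 0 0.1 -0.2 0 0 0 5; 0 0.1 -0.2 0 0 0 5")

```text
time: 3.48
tcp_pos: [617.1, -287.4, 13.7]
tcp_rot: [179.8, -0.0, 49.0]
force: [0.0, -0.7, 6.0]
width: 58.4
gripper_force: 69.6
```

Run:
```python
from h import *
import time
go(615.6,-287.4,112,48.9)
for n in ("side","top"):
    p,d=ctrl.get_image(n)
    if n=="side": cv2.imwrite("pics/s2.png",cv2.resize(p[120:240,330:490],(800,600))[:,:,::-1])
go(615.6,-287.4,112,48.9)
```

```text
t 3.4833 pos [ 617.05 -287.42   13.75] rot [ 1.7984e+02 -3.0000e-02  4.8980e+01] F [ 0.   -0.72  5.96] M [-0.06 -0.01  0.  ] w 58.44 gf 69.56510066986084 q6 11.3
shift cm [-0.089 -0.084 -9.826] turn [ 0.16 -0.03  0.08]
t 3.5833 pos [ 617.03 -287.42   13.72] rot [ 1.7984e+02 -3.0000e-02  4.8970e+01] F [ 0.24 -0.12  4.31] M [ 0.04 -0.01 -0.04] w 58.41 gf 69.5663595199585 q6 11.3
shift cm [-0.088 -0.082 -9.828] turn [ 0.16 -0.03  0.07]
```

View pics/s2.png

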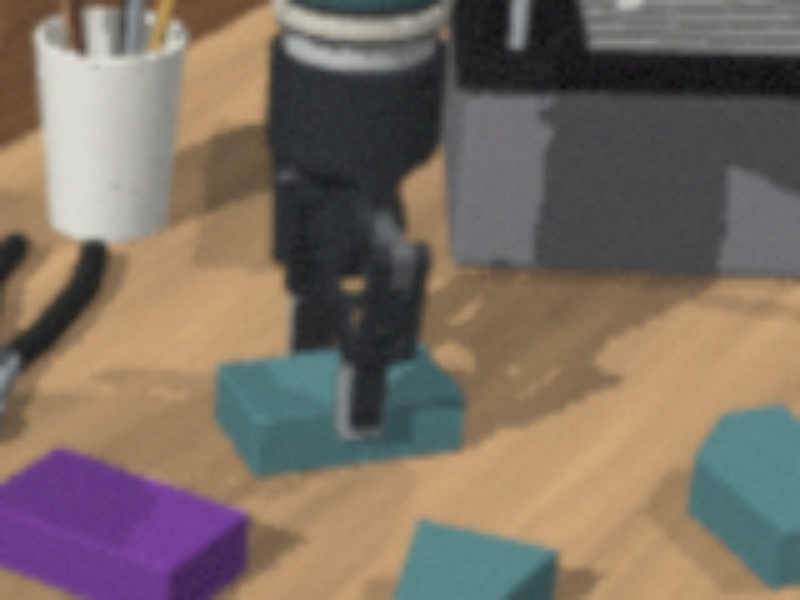

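The slab is gripped by its upper part at about its centre, with the fingertip near crop (360,430). I'll lift it.

Emit:
drive_tool(targets="0 0 -0.3 0 0 0 5; 0 0 -1 0 0 0 5; 0 0 -2 0 0 0 5; 0 0 -3.5 0 0 0 5; 0 0 -5 0 0 0 5; 0 0 -6.5 0 0 0 5; 0 0 -8 0 0 -2 5; 0 0 -9.5 0 0 -6 5; 0 0 -11 0 0 -11 5; 0 0 -12 0 0 -16 5")

```text
time: 4.42
tcp_pos: [616.1, -286.8, 133.7]
tcp_rot: [180.0, 0.0, 65.2]
force: [-0.2, 0.2, -4.3]
width: 58.3
gripper_force: 68.5
```

```bash
python3 -c "
from h import *
go(590,215,134,157.86)"
```

```text
t 4.4167 pos [ 616.09 -286.8   133.71] rot [179.98   0.    65.22] F [-0.17  0.25 -4.27] M [0.02 0.01 0.02] w 58.3 gf 68.54312181472778 q6 -5.0
shift cm [ 4.4466e+01 -2.3402e+01 -3.8000e-02] turn [ 1.000e-02  1.000e-02 -9.264e+01]
```

Emit:
drive_tool(targets="0.8 -0.4 0 0 0 -3 5; 2.5 -1.3 0 0 0 -9 5; 5 -2.7 0 0 0 -16 5; 8 -4.3 0 0 0 -23 5; 11.2 -6 0 0 0 -30 5; 14.4 -7.7 0 0 0 -37 5; 17.6 -9.5 0 0 0 -44 5; 20.8 -11.2 0 0 0 -51 5; 24 -12.9 0 0 0 -58 5; 27.2 -14.6 0 0 0 -65 5")

```text
time: 5.25
tcp_pos: [597.8, 23.1, 131.9]
tcp_rot: [-179.9, -0.1, 130.3]
force: [0.2, -0.4, -4.5]
width: 58.7
gripper_force: 68.5
```

```bash
python3 -c "
from h import *
go(583,251,134,157.86)"
```

```text
t 5.25 pos [597.8   23.12 131.9 ] rot [-1.7993e+02 -7.0000e-02  1.3031e+02] F [ 0.15 -0.37 -4.45] M [ 0.01 -0.09 -0.01] w 58.74 gf 68.50247740745544 q6 -43.5
shift cm [18.334 13.614 -0.206] turn [ -0.06  -0.08 -27.55]
```

Emit:
drive_tool(targets="2.6 1.9 0 0 0 -4 5; 5.2 3.8 0 0 0 -8 5; 7.8 5.7 0 0 0 -12 5; 10.4 7.6 0 0 0 -16 5; 13 9.5 0 0 0 -20 5; 15.2 11.2 0 0 0 -24 5; 16.8 12.4 0 0 0 -26 5; 17.7 13 0 0 0 -27.5 5; 18 13.3 0 0 0 -27.5 5; 18 13.3 0 0 0 -27.5 5")

```text
time: 6.08
tcp_pos: [584.9, 245.0, 131.9]
tcp_rot: [-179.9, -0.0, 157.5]
force: [-0.1, -0.5, -5.5]
width: 58.3
gripper_force: 68.5
```

Run:
```python
from h import *
go(583,251,134,157.86)
for n in ("side","top"):
    p,d=ctrl.get_image(n)
    cv2.imwrite(f"pics/{n}3.png",p[:,:,::-1]); np.savez(f"{n}3.npz",p=p,d=d)
go(583,251,52,157.86)
```

```text
t 6.0833 pos [584.87 244.95 131.87] rot [-1.7993e+02 -3.0000e-02  1.5750e+02] F [-0.1  -0.45 -5.51] M [-0.01  0.06  0.01] w 58.32 gf 68.49943399429321 q6 -49.9
shift cm [ 0.405  0.487 -0.214] turn [-0.07 -0.03 -0.36]
t 6.1833 pos [585.33 243.38 132.09] rot [-1.7992e+02  1.0000e-02  1.5738e+02] F [-0.78 -1.49 -4.98] M [ 0.04 -0.01  0.03] w 58.22 gf 68.49912643432617 q6 -49.9
shift cm [0.51  0.626 8.008] turn [-0.08  0.01 -0.48]
```

View pics/side3.png

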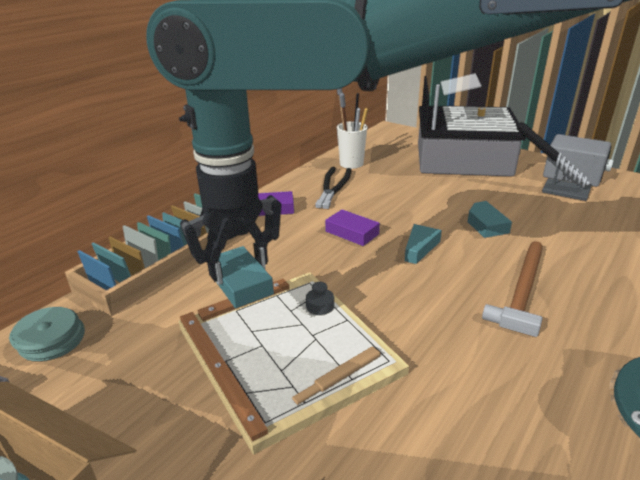

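The slab hangs level over the board, clear of both laths (slab at about (245,275)). It is roughly 20 mm from home along board x and 26 mm along y. In the tool frame, -x points to the short lath and +y to the long lath. I'll descend to just above the board.

Emit:
drive_tool(targets="0 0 0.7 0 0 -0.2 5; 0 0 2 0 0 -0.4 5; 0 0 3.6 0 0 -0.4 5; 0 0 5.2 0 0 -0.4 5; 0 0 6.6 0 0 -0.4 5; 0 0 7.8 0 0 -0.4 5; 0 0 8.6 0 0 -0.4 5; 0 0 9 0 0 -0.4 5; 0 0 9.2 0 0 -0.4 5; 0 0 9.2 0 0 -0.4 5")

```text
time: 7.02
tcp_pos: [585.4, 244.6, 40.2]
tcp_rot: [-180.0, 0.0, 157.9]
force: [0.1, -0.2, -5.2]
width: 57.8
gripper_force: 68.5
```

```bash
python3 -c "
from h import *
go(585.3,243.4,33,157.8)"
```

```text
t 7.0167 pos [585.37 244.6   40.18] rot [-180.      0.    157.86] F [ 0.1  -0.2  -5.17] M [-0.02  0.07  0.03] w 57.84 gf 68.4743320941925 q6 -50.3
shift cm [-0.039 -0.113  0.718] turn [-0.    0.    0.06]
```

Emit:
drive_tool(targets="0 0 0.1 0 0 0 5; 0 0 0.2 0 0 0 5; 0 0 0.3 0 0 0 5; 0 0 0.4 0 0 0 5; 0 0 0.5 0 0 0 5; 0 0 0.6 0 0 0 5; 0 0 0.65 0 0 0 5; 0 0 0.7 0 0 0 5; 0 0 0.75 0 0 0 5; 0 0 0.75 0 0 0 5")

```text
time: 7.85
tcp_pos: [585.2, 244.7, 32.6]
tcp_rot: [-180.0, -0.0, 157.9]
force: [0.1, 0.2, -4.7]
width: 58.5
gripper_force: 68.5
```

Emit:
drive_tool(targets="0 0 0.02 0 0 0 5; 0 0 0.04 0 0 0 5; 0 0 0.06 0 0 0 5; 0 0 0.08 0 0 0 5; 0 0 0.1 0 0 0 5; 0 0 0.12 0 0 0 5; 0 0 0.14 0 0 0 5; 0 0 0.15 0 0 0 5; 0 0 0.15 0 0 0 5; 0 0 0.15 0 0 0 5")

```text
time: 8.68
tcp_pos: [585.3, 244.7, 31.8]
tcp_rot: [180.0, 0.0, 157.9]
force: [-1.7, -0.5, -1.2]
width: 58.1
gripper_force: 69.0
```

The slab has touched the board lightly (Fz -4.7 to -1.2 N). I'll slide it diagonally to just short of both laths.

Emit:
drive_tool(targets="-0.1 0.15 0 0 0 0 5; -0.3 0.4 0 0 0 0 5; -0.5 0.7 0 0 0 0 5; -0.7 1 0 0 0 0 5; -0.9 1.3 0 0 0 0 5; -1.1 1.6 0 0 0 0 5; -1.3 1.8 0 0 0 0 5; -1.4 2 0 0 0 0 5; -1.45 2.05 0 0 0 0 5; -1.45 2.05 0 0 0 0 5")

```text
time: 9.52
tcp_pos: [606.9, 258.5, 31.8]
tcp_rot: [180.0, 0.0, 157.9]
force: [-4.0, -3.1, 4.0]
width: 58.0
gripper_force: 69.4
```

```bash
cat >> h.py <<'E'
def st():
    s=ctrl.sense();a=np.radians(-22.2);x=np.array([np.cos(a),np.sin(a)]);y=np.array([-x[1],x[0]])
    p=s["tcp_pos"][:2]-[527.2,219.6];f=s["force"]
    print("t",round(s["time"],2),"board xy",(p@x).round(1),(p@y).round(1),"z",s["tcp_pos"][2].round(1),"rot",s["tcp_rot"].round(2),"Fbx",(f[:2]@x).round(1),"Fby",(f[:2]@y).round(1),"Fz",f[2].round(1),"M",s["wrist_torque"].round(2),"gf",s["gripper_force"])
E
python3 -c "
from h import *
st()"
```

```text
t 9.52 board xy 59.1 66.1 z 31.8 rot [1.7998e+02 3.0000e-02 1.5788e+02] Fbx -2.5 Fby -4.4 Fz 4.0 M [-0.29  0.65  0.06] gf 69.44299936294556
```

Emit:
drive_tool(targets="0 0.05 -0.03 0 0 0 5; 0 0.1 -0.04 0 0 0 5; 0 0.15 -0.05 0 0 0 5; 0 0.2 -0.05 0 0 0 5; 0 0.25 -0.05 0 0 0 5; 0 0.3 -0.05 0 0 0 5; 0 0.35 -0.05 0 0 0 5; 0 0.4 -0.05 0 0 0 5; 0 0.4 -0.05 0 0 0 5; 0 0.4 -0.05 0 0 0 5")

```text
time: 10.35
tcp_pos: [608.3, 262.1, 31.8]
tcp_rot: [180.0, 0.0, 157.9]
force: [0.3, -3.5, 0.2]
width: 58.7
gripper_force: 69.1
```

```bash
python3 -c "
from h import *
st()"
```

```text
t 10.35 board xy 59.0 69.9 z 31.8 rot [1.7997e+02 5.0000e-02 1.5787e+02] Fbx 1.6 Fby -3.1 Fz 0.2 M [-0.49 -0.01 -0.02] gf 69.10930037498474
```

Emit:
drive_tool(targets="0 0.03 0 0 0 0 5; 0 0.06 0 0 0 0 5; 0 0.09 0 0 0 0 5; 0 0.12 0 0 0 0 5; 0 0.15 0 0 0 0 5; 0 0.18 0 0 0 0 5; 0 0.2 0 0 0 0 5; 0 0.2 0 0 0 0 5; 0 0.2 0 0 0 0 5; 0 0.2 0 0 0 0 5")

```text
time: 11.18
tcp_pos: [608.3, 262.5, 31.9]
tcp_rot: [-179.8, 0.0, 157.9]
force: [-1.6, -6.8, 2.4]
width: 58.2
gripper_force: 69.4
```

```bash
python3 -c "
from h import *
st()"
```

```text
t 11.18 board xy 58.9 70.4 z 31.9 rot [-179.84    0.    157.86] Fbx 1.1 Fby -6.9 Fz 2.4 M [-1.01  0.26  0.05] gf 69.37285780906677
```

The long lath is met (2 mm commanded, 0.5 mm moved). Now I'll go to the short lath, with the slab still bearing on the long one.

Emit:
drive_tool(targets="-0.05 0 0 0 0 0 5; -0.1 0 0 0 0 0 5; -0.15 0 0 0 0 0 5; -0.2 0 0 0 0 0 5; -0.25 0 0 0 0 0 5; -0.3 0 0 0 0 0 5; -0.35 0 0 0 0 0 5; -0.4 0 0 0 0 0 5; -0.45 0 0 0 0 0 5; -0.5 0 0 0 0 0 5")

```text
time: 12.02
tcp_pos: [608.5, 262.5, 31.9]
tcp_rot: [-179.7, -0.6, 158.0]
force: [-14.1, -3.0, 9.2]
width: 58.2
gripper_force: 70.1
```

```bash
python3 -c "
from h import *
st()"
```

```text
t 12.02 board xy 59.0 70.5 z 31.9 rot [-179.74   -0.57  157.95] Fbx -11.9 Fby -8.1 Fz 9.2 M [-0.49  2.07  0.19] gf 70.05492568016052
```

The slab hasn't moved along x, so this is drag: the down-force has grown to about 14 N. I'll relieve the down-force and side push, then advance.

Emit:
drive_tool(targets="0.1 0 -0.02 0 0 0 5; 0.2 -0.05 -0.04 0 0 0 5; 0.2 -0.1 -0.06 0 0 0 5; 0.2 -0.1 -0.08 0 0 0 5; 0.15 -0.1 -0.09 0 0 0 5; 0.1 -0.1 -0.1 0 0 0 5; 0.05 -0.1 -0.1 0 0 0 5; 0 -0.1 -0.1 0 0 0 5; 0 -0.1 -0.1 0 0 0 5; 0 -0.1 -0.1 0 0 0 5")

```text
time: 12.85
tcp_pos: [608.7, 262.4, 31.9]
tcp_rot: [-179.9, -0.5, 158.0]
force: [-9.8, -2.1, 3.8]
width: 58.6
gripper_force: 69.5
```

```bash
python3 -c "
from h import *
st()"
```

```text
t 12.85 board xy 59.3 70.4 z 31.9 rot [-179.85   -0.51  157.96] Fbx -8.3 Fby -5.6 Fz 3.8 M [-0.2   1.34  0.09] gf 69.50394988059998
```

Emit:
drive_tool(targets="0 0 -0.01 0 0 0 5; 0 0 -0.02 0 0 0 5; 0 -0.02 -0.03 0 0 0 5; 0 -0.04 -0.04 0 0 0 5; 0 -0.06 -0.05 0 0 0 5; 0 -0.08 -0.06 0 0 0 5; 0 -0.1 -0.07 0 0 0 5; 0 -0.1 -0.08 0 0 0 5; 0 -0.1 -0.08 0 0 0 5; 0 -0.1 -0.08 0 0 0 5")

```text
time: 13.68
tcp_pos: [611.6, 260.9, 32.4]
tcp_rot: [180.0, -0.2, 157.9]
force: [-3.1, 2.4, -6.0]
width: 58.6
gripper_force: 68.4
```

```bash
python3 -c "
from h import *
st()"
```

```text
t 13.68 board xy 62.5 70.1 z 32.4 rot [ 1.7999e+02 -1.6000e-01  1.5790e+02] Fbx -3.8 Fby 1.1 Fz -6.0 M [0.55 0.53 0.12] gf 68.3849036693573
```

Now it's free of the board (Fz -6 N) and has moved to x = 62.5 with a 3.8 N reaction. I'll push a little further to see whether this is the lath.

Emit:
drive_tool(targets="-0.03 0 0 0 0 0 5; -0.06 0 0 0 0 0 5; -0.09 0 0 0 0 0 5; -0.12 0 0 0 0 0 5; -0.15 0 0 0 0 0 5; -0.18 0 0 0 0 0 5; -0.2 0 0 0 0 0 5; -0.2 0 0 0 0 0 5; -0.2 0 0 0 0 0 5; -0.2 0 0 0 0 0 5")

```text
time: 14.52
tcp_pos: [611.6, 260.9, 32.7]
tcp_rot: [-180.0, -0.4, 157.9]
force: [-6.9, 4.6, -4.8]
width: 58.4
gripper_force: 68.5
```

```bash
python3 -c "
from h import *
st()"
```

```text
t 14.52 board xy 62.6 70.1 z 32.7 rot [-179.97   -0.37  157.92] Fbx -8.1 Fby 1.6 Fz -4.8 M [0.89 1.26 0.16] gf 68.52560877799988
```

The short lath is met: 8 N with no motion, and the slab is clear of the board. I'll ease the x push, lower to a light touch, then push y home.

Emit:
drive_tool(targets="0.03 0 0 0 0 0 5; 0.06 0 0.01 0 0 0 5; 0.08 0 0.02 0 0 0 5; 0.08 0.03 0.03 0 0 0 5; 0.08 0.06 0.04 0 0 0 5; 0.08 0.09 0.05 0 0 0 5; 0.08 0.12 0.05 0 0 0 5; 0.08 0.15 0.05 0 0 0 5; 0.08 0.18 0.05 0 0 0 5; 0.08 0.2 0.05 0 0 0 5")

```text
time: 15.35
tcp_pos: [611.6, 261.1, 32.3]
tcp_rot: [-179.8, -0.3, 157.9]
force: [-8.4, 1.1, -1.9]
width: 58.7
gripper_force: 68.8
```

```bash
python3 -c "
from h import *
st()"
```

```text
t 15.35 board xy 62.5 70.3 z 32.3 rot [-179.76   -0.33  157.87] Fbx -8.2 Fby -2.1 Fz -1.9 M [ 0.06  1.45 -0.05] gf 68.77673864364624
```

Emit:
drive_tool(targets="0.02 0.03 0 0 0 0 5; 0.04 0.06 0 0 0 0 5; 0.06 0.09 0.01 0 0 0 5; 0.06 0.12 0.01 0 0 0 5; 0.06 0.15 0.02 0 0 0 5; 0.06 0.18 0.02 0 0 0 5; 0.06 0.21 0.02 0 0 0 5; 0.06 0.25 0.02 0 0 0 5; 0.06 0.25 0.02 0 0 0 5; 0.06 0.25 0.02 0 0 0 5")

```text
time: 16.18
tcp_pos: [611.6, 261.2, 32.4]
tcp_rot: [-179.5, -0.3, 157.8]
force: [-11.1, -3.8, -0.2]
width: 58.4
gripper_force: 69.1
```

Run:
```python
from h import *
st()
for n in ("side","top"):
    p,d=ctrl.get_image(n); np.savez(f"{n}4.npz",p=p,d=d)
    cv2.imwrite(f"pics/{n}4.png",cv2.resize(p[240:390,160:360] if n=="side" else p[190:340,100:300],(800,600),interpolation=2)[:,:,::-1])
st()
```

```text
t 16.18 board xy 62.5 70.4 z 32.4 rot [-179.5    -0.31  157.84] Fbx -8.8 Fby -7.7 Fz -0.2 M [-0.75  1.75  0.07] gf 69.12270784378052
t 16.28 board xy 62.5 70.4 z 32.4 rot [-179.5    -0.31  157.84] Fbx -7.6 Fby -9.0 Fz -0.4 M [-0.78  1.72 -0.  ] gf 69.12303328514099
```

View pics/side4.png

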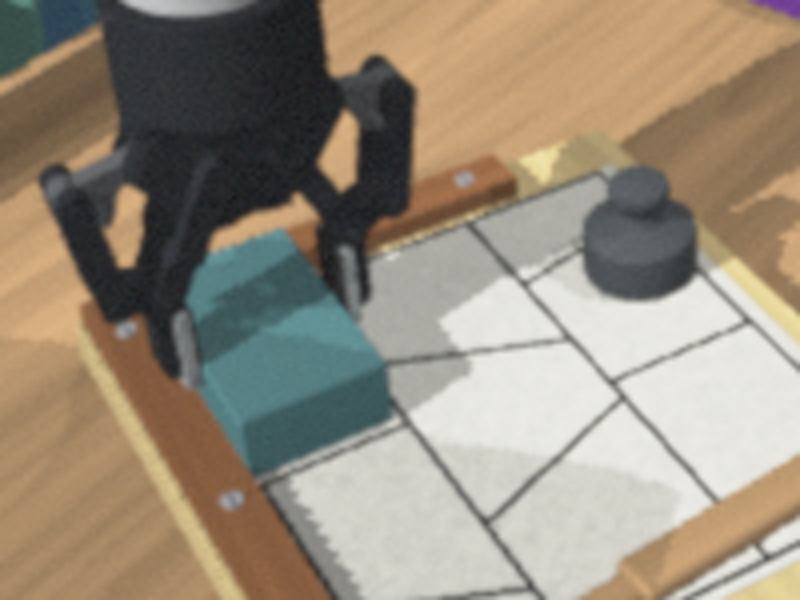

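View pics/top4.png

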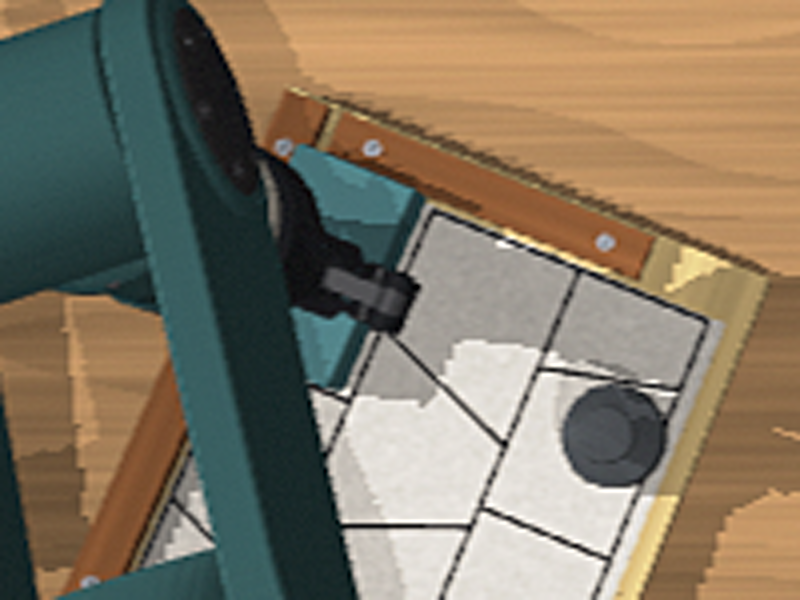

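Both views show the slab in the corner: flush against the short lath (top view, (300–420,150–190)) and the long lath (side view, (200–260,390–470)). Its outline meets the drawn line. I'll seat it slightly, hold, and check that it stays steady.

Emit:
drive_tool(targets="0 0 0.01 0 0 0 5; 0 0 0.02 0 0 0 5; 0 0 0.03 0 0 0 5; 0 0 0.03 0 0 0 5; 0 0 0.03 0 0 0 5; 0 0 0.03 0 0 0 5; 0 0 0.03 0 0 0 5; 0 0 0.03 0 0 0 5; 0 0 0.03 0 0 0 5; 0 0 0.03 0 0 0 5")

```text
time: 17.12
tcp_pos: [611.6, 261.2, 32.4]
tcp_rot: [-179.5, -0.3, 157.8]
force: [-11.8, -4.9, 0.7]
width: 58.1
gripper_force: 69.2
```

Run:
```python
from h import *
st()
p,d=ctrl.get_image("top");P=cloud("top",d);h=cv2.cvtColor(p,cv2.COLOR_RGB2HSV)
m=(h[...,0]>80)&(h[...,0]<105)&(h[...,1]>80);m[:225]=0;m[290:]=0;m[:,:168]=0;m[:,206:]=0
Q=P[m];Q=Q[(Q[:,2]>42)&(Q[:,2]<54)]
a=np.radians(-22.2);x=np.array([np.cos(a),np.sin(a)]);y=np.array([-x[1],x[0]])
B=(Q[:,:2]-[527.2,219.6])@np.c_[x,y]
print(len(Q),"top z",np.median(Q[:,2]),"x max",np.percentile(B[:,0],99.5),"y range",np.percentile(B[:,1],[.5,99.5]))
c=np.linalg.lstsq(np.c_[B-[65,70],np.ones(len(B))],Q[:,2],rcond=None)[0];print("tilt deg",np.degrees(c[:2]),"z centre",c[2])
st()
```

```text
t 17.12 board xy 62.5 70.4 z 32.4 rot [-179.51   -0.31  157.84] Fbx -9.1 Fby -9.0 Fz 0.7 M [-0.74  1.83  0.04] gf 69.21329140663147
703 top z 48.522808435738284 x max 114.81987077138274 y range [40.26855029 98.17816449]
tilt deg [-0.40323796 -0.05100394] z centre 48.531918627171365
t 17.17 board xy 62.4 70.4 z 32.4 rot [-179.51   -0.31  157.84] Fbx -8.6 Fby -9.0 Fz 1.2 M [-0.73  1.8   0.  ] gf 69.21296954154968
```

```bash
python3 -c "
from h import *
print(ctrl.finish_job())"
```

```text
the job is handed in; nothing more can be done
None
```

I set the rectangular slab flat in the corner, held with a steady push of about 9 N toward each lath; the last check put it home within about 1–2 mm. I then handed the job in, and no verdict came back.

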